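# Square a cam plate into its corner locator and latch it

### The arm

A 7-joint arm with a two-finger parallel gripper is mounted at the origin on the work surface. World frame = base frame: x ahead of the robot, y to its left, z up, the work surface at z = 0. Lengths are in m, angles in rad, forces in N, time in s.
With the tool pointing down it reaches from about 0.425 to 0.825 m from the base axis. Payload 3.6 kg.
Tool frame: the origin (TCP) lies on the centre line of the jaws, within the pads' length; the fingertips stand 19 mm ahead of it and the grasp point (between the pads) is the TCP; z points along the fingers, y is the line along which they close (so a half turn about z gives the same grasp; the last joint's range is limited). The gripper opens to 85 mm and grips with 20 to 120 N. Pads are 22 mm wide; open, the fingers measure 114 mm over their backs; the gripper's body (76 mm by 85 mm) begins 54 mm behind the grasp point. The pads swing forward as they close: fully open they stand 13 mm farther back than shut.
Start: joints at [-1.133, 0.615, -0.013, 1.423, 0.008, 1.103, -0.04], TCP at [0.291, 0.581, 0.25] pointing down, gripper open.
Joint ranges: [-3.12, 3.12], [-0.3, 2.06], [-1.34, 1.32], [0.26, 2.42], [-1.36, 4.5], [0.01, 1.98], [-2.84, 2.84]. Speed limits (rad/s): [2.79, 2.79, 3.14, 3.14, 3.14, 3.14, 3.14].

### API

Orientations are given as a unit quaternion [w, x, y, z].
In Python, from bench import env gives the robot as it stands.
- The arm moves only by the tool arm_command, never from a script. Its argument "commands" is text: rows parted by semicolons, each of 7 numbers parted by spaces: the opening, from -1 (shut) to 1 (fully open), then the shift along the tool's x, y, z normalised to -1 to 1, where 1 is 100 mm, then the turn, a rotation vector about the tool's x, y, z normalised to -1 to 1, where 1 is 2 pi rad. A call has 1 to 10 rows; each row is the pose to reach, as a shift and turn from the pose commanded when the call began, along the tool's axes at that moment, turning the shorter way round; what a row does not reach only later rows make up. A row lasts 1/12 s, in which the tool goes at most 41.7 mm and 7.16 degrees, less where a joint would pass 70% of its speed; a pose out of reach is approached as far as the arm can. A call with a number of a shift or a turn outside -1 to 1 is refused whole. A call with a gripper value outside its range is refused whole. The fingers move at their own pace and stop on an object; the grip force is fixed at half the most. Time passes only in rows, so rows that repeat a pose let the fingers close. It gives the time, the measured TCP pose, the force, the opening and the grip force at its end, in the units of the state.
- env.observe(): the state, without advancing time (a new reading comes with each control period).
- env.read_camera(name): name is "scene" or "top" or "wrist"; returns a dict with "pixels" (420x560x3 uint8, blue, green, red), "range_z" (420x560 float32, m along the optical axis (not along the pixel's ray), 0 where there is no reading), "mtx" (3x3 intrinsics, pixels), "position" and "attitude" of the camera in the world. Camera axes: x right, y up, looking along -z (the intrinsics and any distortion apply to the point x, -y, -z); pixel columns grow to the right and rows downward; lengths in m; the calibration is good to about 2 mm. A picture is of the moment at which its call begins.
- env.finish_job(): hands the job in; it is judged then, once.
The state is a dict: "time_s": time; "joints": joint angles; "qvel": joint speeds; "tau": joint torques, N m; "tool_pos": TCP position; "tcp_rot": TCP orientation; "contact_force": force on the tool from outside, world axes, zero at the start; "ft_torque": the same for the moment, N m; "opening": finger opening in m; "finger_force": force on a finger pad.
Only numpy, scipy, OpenCV 4.12 (cv2) and the standard library are available. Lean on these libraries where they do the work, as an engineer would, in place of code of your own. Each camera call takes 0.05 s, during which the arm holds its last target. There are 200 camera calls.

### The job

Push the large cam plate along the table, without picking it up, until it sits flush against both bars of the steel corner locator, its long edge along the back fence and a short edge against the side stop. Then, with the plate home, push the locator's swinging latch arm by its peg all the way round until it lies fully across the plate's near side. Leave everything else on the bench where it is, and finish with the robot clear.

Things in the scene. Friction and masses are not known exactly. Their poses are not given: they have to be found in the camera images.
- cam_plate: The large cam plate: a loose flat aluminium block, 100 mm along its own x, 120 mm along its own y, 25 mm high, 0.4 to 0.8 kg, dark cam tracks and a brass disc on top. Too wide to pinch. Origin at the centre of its underside, z up. It slides on the table under a few newtons. It starts with its own x within 0.35 rad of the locator's x.
- locator: Fixed steel corner of two bars 20 mm wide, 30 mm high. Origin at table height in the inner corner. Back fence (long bar): stop face x = 0 in its own frame, facing own -x (to the robot), y from -220 to +20 mm. Side stop (short bar): stop face y = 0, facing own -y, x from -90 to 0 mm. The plate belongs in the quarter x < 0, y < 0.
- home (a point): Where the plate's origin lies when it is home: a point at table height at x = -50, y = -60 mm in the locator's frame; the plate's axes are then parallel to the locator's (either way round).
- latch_pivot (a point): The latch's upright pivot axis, at table height at x = -113, y = +22 mm in the locator's frame, by the near end of the side stop.
- latch_peg (a point): Centre of the black upright peg on the latch arm's free end: 14 mm diameter, from 20 to 50 mm above the table (the point is 35 mm up), 80 mm from the pivot. The steel arm under it is 14 mm wide, from 10 to 20 mm above the table. Push the peg sideways with the fingertips.
- latch (a joint): Latch arm angle, rad, growing counter-clockwise from above: the arm points from the pivot along 2.618 + q rad from the locator's +x. 0: fully open, outwards; 2.094: shut, at its limit, arm along the locator's -y across the near side of a seated plate, 6 mm clear of it. Starts between 0 and 0.8. Moves under about 1 N at the peg, stays where left.
- small_plate: A bystander on the bench that must stay where it is; not part of the work. Small aluminium cam plate, 50 x 65 x 20 mm, beyond the back fence. Origin at the centre of its underside.
- bobbin_a: A bystander on the bench that must stay where it is; not part of the work. Steel bobbin, 40 mm diameter, 32 mm high, left of the side stop. Origin at the centre of its underside.
- bobbin_b: A bystander on the bench that must stay where it is; not part of the work. Steel bobbin, 40 mm diameter, 32 mm high, beyond the back fence. Origin at the centre of its underside.
- oil_bottle: A bystander on the bench that must stay where it is; not part of the work. Clear oil bottle, 52 mm diameter, 130 mm high, behind the locator. Origin at the centre of its underside.
- screwdriver: A bystander on the bench that must stay where it is; not part of the work. Screwdriver with black handle, 190 mm long, lying to the right. Origin near its middle, x along it.
- wrench: A bystander on the bench that must stay where it is; not part of the work. Steel wrench, 160 mm long, lying to the left. Origin near its middle, x along it.
- needle_cup: A bystander on the bench that must stay where it is; not part of the work. Open steel cup, 70 mm diameter, 70 mm high, to the left of the locator. Origin at the centre of its underside.
Things that resemble listed ones, but are neither listed nor needed, are in the scene too. Leave any brown, red or turquoise look-alike of the cam_plate alone.

How it is judged:
By the outcome, as a careful person would: the job done as asked, in the order asked, and still so for the second after the job is handed in, with the robot touching nothing.
It also fails if it takes over 72 s, if anything falls off the work surface, if the arm or the gripper's body presses on something with over 40 N, if the wrist force passes 120 N, or if a joint passes its speed limit or range.

## Working session

There is one attempt and no reset: what is moved stays moved. The work goes in short steps, Python scripts to look and compute and a tool call to move; the robot and the scene stay as the last step left them, time stands still between calls to the robot, and variables do not carry over. Pictures are saved under pics/ and viewed, at most 10 in all, crops included, and the job is handed in when it is done.

Besides the shell and the picture viewer there is one more tool, called by a JSON object that holds its "api" and its "payload". arm_command: Moves the arm, as the interface text tells. Its arguments: {"type":"object","properties":{"commands":{"type":"string"}},"required":["commands"]}

```bash
mkdir -p pics; cat > h.py <<'E'
import numpy as np, cv2
from bench import env
from scipy.spatial.transform import Rotation as R
def quat(q): return R.from_quat([q[1],q[2],q[3],q[0]])
def att(a):
    a=np.array(a,float)
    return a if a.shape==(3,3) else quat(a).as_matrix()
def cloud(c):
    K=np.array(c["mtx"]);d=c["range_z"];v,u=np.mgrid[:d.shape[0],:d.shape[1]]
    p=np.stack([(u-K[0,2])/K[0,0]*d,-(v-K[1,2])/K[1,1]*d,-d],-1)
    return p@att(c["attitude"]).T+np.array(c["position"])
E
python3 - <<'E'
from h import *
for n in ("top","scene"):
    c=env.read_camera(n); np.savez("c_%s.npz"%n,**{k:np.array(v) for k,v in c.items()})
    cv2.imwrite("pics/%s0.png"%n,c["pixels"]); print(n,c["position"],c["attitude"],[k for k in c],c["mtx"])
o=env.observe();print(o)
E
```

```text
top [ 0.37119727 -0.0611153   1.05790052] [-0.69361159 -0.07139029  0.0689632   0.71347773] ['pixels', 'range_z', 'mtx', 'position', 'attitude'] [[382.04761979   0.         282.13310954]
 [  0.         382.04761979 218.45354132]
 [  0.           0.           1.        ]]
scene [ 1.23547257 -0.03338852  0.75435049] [0.63582228 0.26718592 0.26982014 0.67196637] ['pixels', 'range_z', 'mtx', 'position', 'attitude'] [[412.03394364   0.         281.89399943]
 [  0.         412.03394364 211.80716933]
 [  0.           0.           1.        ]]
{'time_s': 0.1, 'joints': array([-1.13250623,  0.61583101, -0.01263559,  1.42474659,  0.00809404,
        1.10344309, -0.04041412]), 'qvel': array([ 5.96652096e-04, -2.83598808e-03,  7.66136712e-04, -4.38442483e-03,
        6.08577280e-04, -2.96230668e-05,  4.86885060e-04]), 'tau': array([ 1.23470203e-03, -4.70384574e+01,  2.60270247e-01, -1.71570897e+01,
        1.01309078e-02,  5.96246420e-03, -1.80111734e-06]), 'tool_pos': array([0.29103694, 0.58046732, 0.24924575]), 'tcp_rot': array([-2.66618578e-04,  2.30277393e-01,  9.73124303e-01, -1.15885835e-03]), 'contact_force': array([ 0.32424038, -0.43033619,  0.52610232]), 'ft_torque': array([-0.01956887, -0.01743359,  0.0306246 ]), 'finger_force': 0.0, 'opening': 0.08510212806532338}
```

View pics/top0.png

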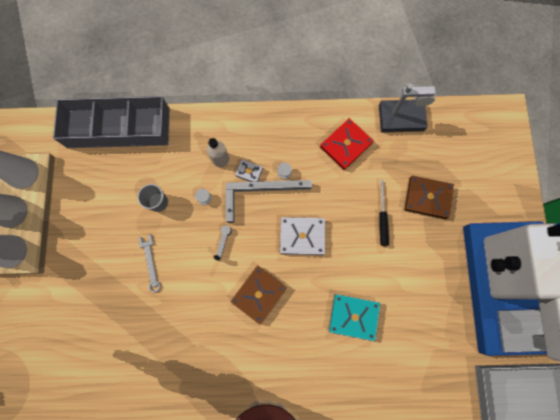

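View pics/scene0.png

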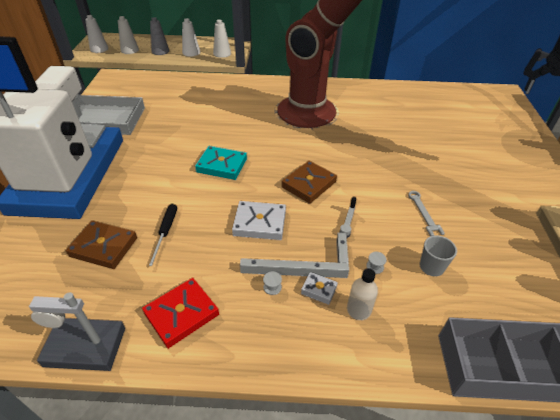

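The top view shows the silver plate at (303,237), the locator corner at about (232,190), the latch running from its pivot at about (228,231) to the black peg at (217,257), and the brown look-alike at (259,294). Next I'll measure these by depth.

```bash
python3 - <<'E'
from h import *
for n,rois in (("top",dict(plate=(275,212,332,260),fence=(222,175,316,225),arm=(205,222,236,268),brown=(228,263,290,326))),("scene",dict(plate=(228,196,292,242),fence=(236,230,352,282),arm=(335,192,362,240),brown=(278,160,340,204)))):
    c=dict(np.load("c_%s.npz"%n)); P=cloud(c)
    print(n,"table z",np.median(P[240:260,350:370,2]) if n=="top" else np.median(P[180:190,400:405,2]))
    for k,(a,b,e,f) in rois.items():
        Q=P[b:f,a:e].reshape(-1,3); 
        lo,hi={"plate":(.018,.032),"fence":(.024,.037),"arm":(.01,.06),"brown":(.015,.035)}[k]
        m=(Q[:,2]>lo)&(Q[:,2]<hi);Q=Q[m]
        r=cv2.minAreaRect((Q[:,:2]*1000).astype(np.float32)); print(k,len(Q),np.median(Q[:,2]).round(4),r)
        if k=="fence":
            print(cv2.boxPoints(r))
            im=np.zeros((f-b,e-a));im.flat[np.where(m)[0]]=1
        if k=="arm":
            T=Q[Q[:,2]>.04];print("peg",len(T),T.mean(0) if len(T) else 0)
    x0,y0,x1,y1=(200,165,340,265) if n=="top" else (225,185,365,290)
    cv2.imwrite("pics/%s_crop.png"%n,cv2.resize(c["pixels"][y0:y1,x0:x1],None,fx=5.7,fy=5.7,interpolation=cv2.INTER_CUBIC))
E
```

```text
top table z 0.0008810458897792195
plate 1592 0.0259 ((531.07958984375, -114.37776184082031), (119.1527328491211, 100.44361114501953), 86.91278076171875)
fence 1101 0.0301 ((634.7002563476562, -28.931289672851562), (250.47705078125, 139.32518005371094), 86.91357421875)
[[ 558.3956  -150.23737]
 [ 697.5187  -157.73894]
 [ 711.0049    92.37479]
 [ 571.88184   99.87636]]
arm 237 0.0212 ((522.9004516601562, 103.17057037353516), (25.49915313720703, 110.82862091064453), 77.10309600830078)
peg 23 [0.47547328 0.11680635 0.0507861 ]
brown 1733 0.0261 ((376.16357421875, 8.131698608398438), (100.20073699951172, 119.682861328125), 51.936370849609375)
scene table z -0.001935678132526486
plate 1480 0.0233 ((531.24560546875, -112.42998504638672), (119.86396026611328, 104.37542724609375), 86.96318054199219)
fence 1363 0.0283 ((652.7542114257812, -23.039337158203125), (153.12130737304688, 239.74478149414062), 0.49151328206062317)
[[ 575.168      96.171875]
 [ 577.2247   -143.56409 ]
 [ 730.3404   -142.25055 ]
 [ 728.28375    97.48541 ]]
arm 322 0.02 ((536.5023803710938, 104.6324462890625), (25.409622192382812, 135.63165283203125), 70.23588562011719)
peg 26 [0.47880691 0.11928932 0.04654694]
brown 1155 0.0232 ((377.9284973144531, 9.55230712890625), (102.94549560546875, 122.15367126464844), 52.03866195678711)
```

View pics/top_crop.png

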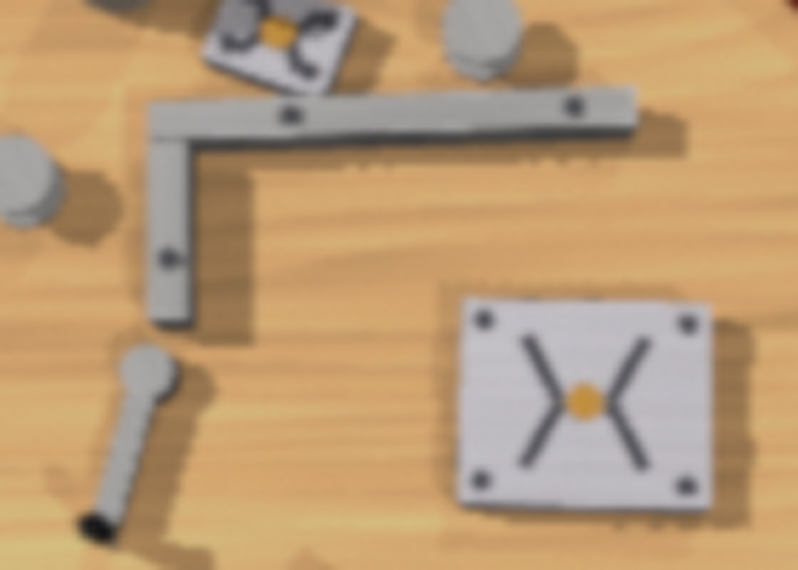

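The crop shows these pixels:
- Bars: outer corner (148,102), fence end (634,88)–(634,128), inner corner about (190,140), side-stop end (150–190,320).
- Plate corners: (464,297), (711,303), (710,509) and (460,503).
- Latch: pivot cap (148,372), peg top about (98,523).

```bash
python3 - <<'E'
from h import *
c=dict(np.load("c_top.npz"))
def bp(x,y,z):
    u=200+(x+.5)/5.7-.5;v=165+(y+.5)/5.7-.5;K=c["mtx"]
    d=att(c["attitude"])@np.array([(u-K[0,2])/K[0,0],-(v-K[1,2])/K[1,1],-1]);p=c["position"]
    return ((p+d*(z-p[2])/d[2])*1000).round(1)[:2]
B=[bp(*q,.0305) for q in ((148,102),(634,88),(634,128),(192,140),(190,320),(150,320))]
print("bars",*B)
print("len",np.linalg.norm(B[0]-B[1]),np.linalg.norm(B[0]-B[5]), "yaws",np.degrees(np.arctan2(*(B[0]-B[1])[::-1]))-90,np.degrees(np.arctan2(*(B[3]-B[2])[::-1]))-90,np.degrees(np.arctan2(*(B[3]-B[4])[::-1])))
Pl=[bp(*q,.0255) for q in ((464,297),(711,303),(710,509),(460,503))];print("plate",*Pl,np.mean(Pl,0))
print("yaw",[np.degrees(np.arctan2(*(Pl[a]-Pl[b])[::-1]))-90 for a,b in((0,1),(3,2))])
print("peg",bp(98,523,.05),"pivot",bp(148,372,.025))
E
```

```text
bars [685.5  95. ] [ 685.6 -143.7] [ 665.2 -142.9] [665.5  73.4] [575.8  74.6] [576.3  93.9]
len 238.7000209467942 109.20554015250329 yaws 0.02400325771309042 -0.07946704961695161 -0.7664530010109146
plate [584.3 -57.4] [ 577.9 -176.7] [ 478.3 -171.3] [484.5 -52.8] [ 531.25 -114.55]
yaw [np.float64(-3.0707613055592162), np.float64(-2.995022945396073)]
peg [477.2 114.9] pivot [551.9  95.6]
```

{"api": "arm_command", "payload": {"commands": "0 -0.94 -1 0 0 0 0;0 -0.94 -1 0 0 0 0;0 -0.94 -1 0 0 0 0;0 -0.94 -1 0 0 0 0;0 -0.94 -1 0 0 0 0"}}

```text
time_s: 0.52
tool_pos: [0.3332, 0.4444, 0.2503]
tcp_rot: [0.001, 0.234, 0.972, -0.002]
contact_force: [-0.1, 0.6, -0.9]
opening: 0.0428
finger_force: 0.0
```

{"api": "arm_command", "payload": {"commands": "0 -0.94 -1 0 0 0 0;0 -0.94 -1 0 0 0 0;0 -0.94 -1 0 0 0 0;0 -0.94 -1 0 0 0 0;0 -0.94 -1 0 0 0 0"}}

```text
time_s: 0.93
tool_pos: [0.3713, 0.3146, 0.2503]
tcp_rot: [0.0, 0.234, 0.972, -0.001]
contact_force: [-0.6, 0.7, 0.7]
opening: 0.0427
finger_force: 0.0
```

{"api": "arm_command", "payload": {"commands": "0 -0.94 -1 0 0 0 0;0 -0.94 -1 0 0 0 0;0 -0.94 -1 0 0 0 0;0 -0.94 -1 0 0 0 0;0 -0.94 -1 0 0 0 0"}}

```text
time_s: 1.35
tool_pos: [0.4103, 0.1844, 0.2504]
tcp_rot: [0.0, 0.233, 0.972, -0.0]
contact_force: [0.1, 0.8, 0.5]
opening: 0.0427
finger_force: 0.0
```

{"api": "arm_command", "payload": {"commands": "0 -0.94 -1 0 0 0 0;0 -0.94 -1 0 0 0 0;0 -0.94 -1 0 0 0 0;0 -0.94 -1 0 0 0 0;0 -0.94 -1 0 0 0 0"}}

```text
time_s: 1.77
tool_pos: [0.4499, 0.0536, 0.2503]
tcp_rot: [0.001, 0.232, 0.973, -0.0]
contact_force: [-0.1, 0.5, 0.2]
opening: 0.0427
finger_force: 0.0
```

{"api": "arm_command", "payload": {"commands": "0 -0.94 -1 0 0 0 0;0 -0.94 -1 0 0 0 0;0 -0.94 -1 0 0 0 0;0 -0.94 -1 0 0 0 0;0 -0.94 -1 0 0 0 0"}}

```text
time_s: 2.18
tool_pos: [0.4893, -0.0777, 0.2501]
tcp_rot: [0.001, 0.232, 0.973, -0.0]
contact_force: [-0.1, 0.5, 0.4]
opening: 0.0427
finger_force: 0.0
```

{"api": "arm_command", "payload": {"commands": "0 -0.94 -1 1 0 0 0.176;0 -0.94 -1 1 0 0 0.176;0 -0.94 -1 1 0 0 0.176;0 -0.94 -1 1 0 0 0.176;0 -0.94 -1 1 0 0 0.176;0 -0.94 -1 1 0 0 0.176;0 -0.94 -1 1 0 0 0.176;0 -0.94 -1 1 0 0 0.176;0 -0.94 -1 1 0 0 0.176;0 -0.94 -1 1 0 0 0.176"}}

```text
time_s: 3.02
tool_pos: [0.5287, -0.2027, 0.1494]
tcp_rot: [-0.001, 0.705, 0.709, 0.001]
contact_force: [0.9, 0.7, 0.0]
opening: 0.0427
finger_force: 0.0
```

{"api": "arm_command", "payload": {"commands": "0 -0.05 0 0.4 0 0 0;0 -0.05 0 0.8 0 0 0;0 -0.05 0 1 0 0 0;0 -0.05 0 1 0 0 0"}}

```text
time_s: 3.35
tool_pos: [0.5248, -0.2078, 0.0455]
tcp_rot: [-0.005, 0.705, 0.709, -0.001]
contact_force: [-0.1, 0.3, -0.1]
opening: 0.043
finger_force: 0.0
```

{"api": "arm_command", "payload": {"commands": "0 0 0 0.1 0 0 0;0 0 0 0.21 0 0 0;0 0 0 0.21 0 0 0"}}

```text
time_s: 3.6
tool_pos: [0.5269, -0.212, 0.0286]
tcp_rot: [-0.001, 0.706, 0.708, 0.0]
contact_force: [-0.0, -0.1, -0.7]
opening: 0.0427
finger_force: 0.0
```

```bash
python3 - <<'E'
from h import *
c=env.read_camera("wrist"); cv2.imwrite("pics/wrist1.png",c["pixels"])
s=env.read_camera("scene");P=cloud(s)
# gripper finger points between plate and screwdriver
m=(abs(P[...,0]-.528)<.06)&(abs(P[...,1]+.208)<.025)&(P[...,2]>.004)&(P[...,2]<.06)
Q=P[m]*1000;print(len(Q));
for z0 in range(0,60,6):
    q=Q[(Q[:,2]>=z0)&(Q[:,2]<z0+6)]
    if len(q):print(z0,len(q),q.min(0).round(),q.max(0).round())
o=env.observe();print(o["tool_pos"],o["contact_force"])
E
```

```text
120
6 5 [ 552. -219.    8.] [ 555. -209.   11.]
12 15 [ 503. -221.   12.] [ 560. -201.   18.]
18 23 [ 502. -223.   18.] [ 562. -201.   24.]
24 16 [ 500. -222.   24.] [ 562. -201.   30.]
30 23 [ 504. -222.   31.] [ 563. -202.   36.]
36 11 [ 503. -218.   36.] [ 562. -201.   42.]
42 10 [ 498. -221.   42.] [ 555. -201.   47.]
48 4 [ 500. -204.   49.] [ 561. -201.   54.]
54 13 [ 479. -220.   55.] [ 580. -198.   60.]
[ 0.52717897 -0.21296772  0.02992882] [-0.54016267  0.1457481   0.12296115]
```

View pics/wrist1.png

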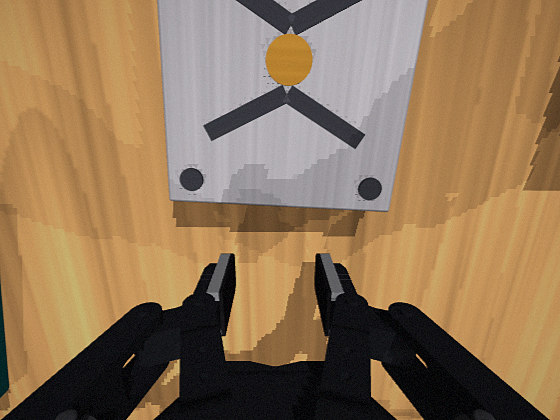

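The wrist view shows both fingertips, at (225,280) and (325,280), squarely behind the plate's right edge. That edge runs from (170,200) to (388,211), so I can push.

{"api": "arm_command", "payload": {"commands": "0 0.1 0.03 0 0 0 0;0 0.2 0.03 0 0 0 0;0 0.3 0.03 0 0 0 0;0 0.38 0.03 0 0 0 0;0 0.46 0.03 0 0 0 0;0 0.54 0.03 0 0 0 0;0 0.62 0.03 0 0 0 0;0 0.7 0.03 0 0 0 0;0 0.78 0.03 0 0 0 0;0 0.86 0.03 0 0 0 0"}}

```text
time_s: 4.53
tool_pos: [0.5295, -0.1268, 0.0295]
tcp_rot: [0.0, 0.707, 0.707, -0.0]
contact_force: [-0.0, -3.9, 3.2]
opening: 0.0426
finger_force: 2.0
```

{"api": "arm_command", "payload": {"commands": "0 0.08 0 0 0 0 0;0 0.16 0 0 0 0 0;0 0.24 0 0 0 0 0;0 0.32 0 0 0 0 0;0 0.4 0 0 0 0 0;0 0.46 0 0 0 0 0;0 0.52 0 0 0 0 0;0 0.57 0 0 0 0 0;0 0.6 0 0 0 0 0;0 0.6 0 0 0 0 0"}}

```text
time_s: 5.37
tool_pos: [0.5292, -0.0654, 0.029]
tcp_rot: [-0.001, 0.707, 0.708, 0.0]
contact_force: [-0.2, -0.7, 0.5]
opening: 0.0429
finger_force: 0.4
```

```bash
cat >> h.py <<'E'
def plate(n="top",zr=(.017,.029)):
    c=env.read_camera(n);P=cloud(c);b=c["pixels"].astype(int)
    g=(b.max(2)-b.min(2)<45)&(b.mean(2)>150)
    m=g&(P[...,2]>zr[0])&(P[...,2]<zr[1])&(P[...,0]>.46)&(P[...,0]<.662)&(P[...,1]<.0735)&(P[...,1]>-.18)
    k,l,s,ct=cv2.connectedComponentsWithStats(m.astype(np.uint8));i=1+np.argmax(s[1:,4])
    r=cv2.minAreaRect((P[l==i][:,:2]*1000).astype(np.float32));print(n,s[i,4],r,cv2.boxPoints(r).round(1).tolist())
    return c,P
E
python3 - <<'E'
from h import *
plate();plate("scene",(.015,.027));o=env.observe();print(o["tool_pos"],o["contact_force"])
E
```

```text
top 10 ((482.84600830078125, -48.253482818603516), (8.230386734008789, 8.242033958435059), 84.16523742675781) [[478.29998779296875, -51.900001525878906], [486.5, -52.79999923706055], [487.3999938964844, -44.599998474121094], [479.20001220703125, -43.70000076293945]]
scene 1142 ((527.754150390625, 6.914878845214844), (118.0586166381836, 103.4513168334961), 89.74526977539062) [[475.79998779296875, -51.900001525878906], [579.2000122070312, -52.29999923706055], [579.7000122070312, 65.69999694824219], [476.29998779296875, 66.19999694824219]]
[ 0.52897087 -0.06541726  0.02886   ] [0.31248696 0.97697842 0.07314467]
```

{"api": "arm_command", "payload": {"commands": "0 -0.15 0 0 0 0 0;0 -0.2 0 -0.35 0 0 0;0 -0.2 0 -0.7 0 0 0;0 -0.2 0 -0.8 0 0 0"}}

```text
time_s: 5.8
tool_pos: [0.5312, -0.0875, 0.1127]
tcp_rot: [0.002, 0.707, 0.707, 0.002]
contact_force: [0.0, -0.2, 0.1]
opening: 0.0428
finger_force: 0.0
```

{"api": "arm_command", "payload": {"commands": "0.4 0.3 -0.2 0 0 0 0.18;0.4 0.6 -0.4 0 0 0 0.18;0.4 0.92 -0.6 0 0 0 0.18;0.4 0.92 -0.74 0 0 0 0.18;0.4 0.92 -0.74 0 0 0 0.18;0.4 0.92 -0.74 0 0 0 0.18;0.4 0.92 -0.74 0 0 0 0.18;0.4 0.92 -0.74 0 0 0 0.18;0.4 0.92 -0.74 0 0 0 0.18;0.4 0.92 -0.74 0 0 0 0.18"}}

```text
time_s: 6.63
tool_pos: [0.4548, 0.0063, 0.1085]
tcp_rot: [-0.001, 0.976, 0.218, -0.001]
contact_force: [-0.6, -0.1, 0.2]
opening: 0.0599
finger_force: 0.0
```

{"api": "arm_command", "payload": {"commands": "0.4 0 0 0 0 0 0.07;0.4 0 0 0 0 0 0.07;0.4 0 0 0 0 0 0.07;0.4 0 0 0 0 0 0.07;0.4 0 0 0 0 0 0.07;0.4 0 0 0 0 0 0.07"}}

```text
time_s: 7.13
tool_pos: [0.4551, 0.0054, 0.1089]
tcp_rot: [-0.0, 1.0, 0.002, -0.001]
contact_force: [-0.2, 0.4, 0.4]
opening: 0.0599
finger_force: 0.0
```

```bash
python3 - <<'E'
from h import *
plate("scene",(.015,.027));o=env.observe();print(o["tool_pos"],o["tcp_rot"],o["contact_force"],o["joints"])
c=env.read_camera("wrist"); cv2.imwrite("pics/wrist2.png",c["pixels"])
E
```

```text
scene 1181 ((527.9580688476562, 6.319660186767578), (101.62034606933594, 118.8961410522461), 0.16805773973464966) [[477.0, 65.5999984741211], [477.29998779296875, -53.29999923706055], [578.9000244140625, -53.0], [578.5999755859375, 65.9000015258789]]
[0.45525347 0.00530606 0.10905663] [-3.66674817e-04  9.99998031e-01  1.89819894e-03 -4.47725213e-04] [-0.11675483 -0.40958549 -0.85108826] [-0.60927672  0.70072445  0.86115783  2.13779164 -0.86202405  0.70103057
 -0.72052055]
```

View pics/wrist2.png

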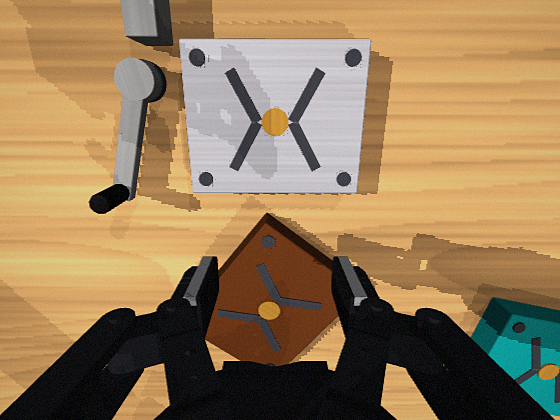

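The wrist view shows the fingertips, at (200,280) and (350,280), straddling the brown plate's corner at (268,215). The silver plate's near edge is at row 192, so there is room to descend between them.

{"api": "arm_command", "payload": {"commands": "0.4 0.01 -0.01 0.2 0 0 0;0.4 0.01 -0.01 0.4 0 0 0;0.4 0.01 -0.01 0.6 0 0 0;0.4 0.01 -0.01 0.75 0 0 0;0.4 0.01 -0.01 0.81 0 0 0;0.4 0.01 -0.01 0.81 0 0 0"}}

```text
time_s: 7.73
tool_pos: [0.4559, 0.0059, 0.0274]
tcp_rot: [-0.0, 1.0, 0.0, -0.001]
contact_force: [-1.0, 0.1, 0.5]
opening: 0.0598
finger_force: 0.0
```

```bash
python3 - <<'E'
from h import *
c,P=plate("scene",(.015,.027));o=env.observe();print(o["tool_pos"],o["tcp_rot"],o["contact_force"])
x=dict(np.load("c_scene.npz"));P0=cloud(x)
d=abs(c["pixels"].astype(int)-x["pixels"]).sum(2)[160:204,278:340];print("brown changed px",(d>60).sum())
E
```

```text
scene 1170 ((527.948486328125, 6.270229339599609), (103.82559204101562, 118.84459686279297), 0.25732359290122986) [[475.79998779296875, 65.5], [476.29998779296875, -53.400001525878906], [580.0999755859375, -52.900001525878906], [579.5999755859375, 65.9000015258789]]
[0.45640216 0.00570985 0.0282309 ] [-1.66780532e-04  9.99999875e-01  2.81119983e-04 -3.78740561e-04] [-0.08505358 -0.79762733  0.58947255]
brown changed px 1625
```

{"api": "arm_command", "payload": {"commands": "0.4 0.07 0 0 0 0 0;0.4 0.14 0 0 0 0 0;0.4 0.21 0 0 0 0 0;0.4 0.29 0 0 0 0 0;0.4 0.37 0 0 0 0 0;0.4 0.45 0 0 0 0 0;0.4 0.53 0 0 0 0 0;0.4 0.61 0 0 0 0 0;0.4 0.69 0 0 0 0 0;0.4 0.77 0 0 0 0 0"}}

```text
time_s: 8.62
tool_pos: [0.5343, 0.0059, 0.0283]
tcp_rot: [0.0, 1.0, 0.0, -0.0]
contact_force: [-4.1, -0.8, 2.0]
opening: 0.0598
finger_force: 2.0
```

{"api": "arm_command", "payload": {"commands": "0.4 0.05 0 0 0 0 0;0.4 0.09 0 0 0 0 0;0.4 0.12 0 0 0 0 0;0.4 0.15 0 0 0 0 0;0.4 0.17 0 0 0 0 0;0.4 0.19 0 0 0 0 0"}}

```text
time_s: 9.12
tool_pos: [0.5526, 0.0059, 0.0282]
tcp_rot: [-0.0, 1.0, 0.0, -0.0]
contact_force: [-3.3, -0.5, 1.5]
opening: 0.0594
finger_force: 1.7
```

{"api": "arm_command", "payload": {"commands": "0.4 0.01 0 0 0 0 0;0.4 0.02 0 0 0 0 0;0.4 0.03 0 0 0 0 0"}}

```text
time_s: 9.37
tool_pos: [0.5555, 0.0059, 0.0283]
tcp_rot: [-0.0, 1.0, 0.0, -0.0]
contact_force: [-2.5, -0.3, 0.9]
opening: 0.0599
finger_force: 1.6
```

```bash
python3 - <<'E'
from h import *
plate("scene",(.015,.027));o=env.observe();print(o["tool_pos"],o["tcp_rot"],o["contact_force"])
E
```

```text
scene 1320 ((613.6074829101562, 6.3362579345703125), (118.90912628173828, 97.15752410888672), 89.7427978515625) [[564.7999877929688, -52.900001525878906], [661.9000244140625, -53.29999923706055], [662.5, 65.5999984741211], [565.2999877929688, 66.0]]
[0.55582777 0.00591893 0.02825844] [4.67582915e-05 9.99999980e-01 1.11418220e-04 1.58140937e-04] [-1.93846803  0.32693112  0.93809829]
```

Near the fence but no hard contact yet; continue gently.

{"api": "arm_command", "payload": {"commands": "0.4 0.01 0 0 0 0 0;0.4 0.02 0 0 0 0 0;0.4 0.02 0 0 0 0 0"}}

```text
time_s: 9.67
tool_pos: [0.5563, 0.0059, 0.0282]
tcp_rot: [-0.0, 1.0, 0.0, -0.001]
contact_force: [-4.7, 0.4, 2.7]
opening: 0.0598
finger_force: 2.6
```

{"api": "arm_command", "payload": {"commands": "0.4 0.01 0 0 0 0 0;0.4 0.02 0 0 0 0 0;0.4 0.02 0 0 0 0 0"}}

```text
time_s: 9.92
tool_pos: [0.5564, 0.0059, 0.0281]
tcp_rot: [-0.001, 1.0, -0.0, -0.003]
contact_force: [-9.1, -0.1, 6.2]
opening: 0.0598
finger_force: 4.3
```

{"api": "arm_command", "payload": {"commands": "0.4 -0.15 0 0 0 0 0;0.4 -0.15 0 -0.3 0 0 0;0.4 -0.15 0 -0.6 0 0 0;0.4 -0.15 0 -0.8 0 0 0"}}

```text
time_s: 10.25
tool_pos: [0.547, 0.0053, 0.1109]
tcp_rot: [0.001, 1.0, -0.0, 0.003]
contact_force: [0.7, -0.4, -0.5]
opening: 0.0598
finger_force: 0.0
```

{"api": "arm_command", "payload": {"commands": "0 0.2 0.3 0 0 0 -0.18;0 0.4 0.6 0 0 0 -0.18;0 0.6 0.9 0 0 0 -0.18;0 0.7 0.9 0 0 0 -0.18;0 0.7 0.9 0 0 0 -0.18;0 0.7 0.9 0 0 0 -0.18;0 0.7 0.9 0 0 0 -0.18;0 0.7 0.9 0 0 0 -0.18;0 0.7 0.9 0 0 0 -0.18;0 0.7 0.9 0 0 0 -0.18"}}

```text
time_s: 11.08
tool_pos: [0.6163, -0.0846, 0.1091]
tcp_rot: [0.001, 0.844, 0.537, 0.002]
contact_force: [-1.2, -0.3, 0.6]
opening: 0.0426
finger_force: 0.0
```

{"api": "arm_command", "payload": {"commands": "0 0 0 0 0 0 -0.07;0 0 0 0 0 0 -0.07;0 0 0 0 0 0 -0.07;0 0 0 0 0 0 -0.07;0 0 0 0 0 0 -0.07;0 0 0 0 0 0 -0.07"}}

```text
time_s: 11.58
tool_pos: [0.6153, -0.0843, 0.1085]
tcp_rot: [0.001, 0.709, 0.706, 0.001]
contact_force: [0.6, -0.1, -0.2]
opening: 0.0427
finger_force: 0.0
```

```bash
python3 - <<'E'
from h import *
plate("scene",(.015,.027));o=env.observe();print(o["tool_pos"],o["tcp_rot"],o["contact_force"])
E
```

```text
scene 1324 ((614.27978515625, 6.3506927490234375), (95.07979583740234, 118.62237548828125), 0.11805315315723419) [[566.5999755859375, 65.5999984741211], [566.9000244140625, -53.099998474121094], [661.9000244140625, -52.900001525878906], [661.7000122070312, 65.80000305175781]]
[ 0.6151405  -0.08419438  0.10845298] [5.35160054e-04 7.08262462e-01 7.05948922e-01 3.41975976e-04] [-0.0296402  -0.7567221   1.19223741]
```

{"api": "arm_command", "payload": {"commands": "0 0 0 0.25 0 0 0;0 0 0 0.5 0 0 0;0 0 0 0.7 0 0 0;0 0 0 0.8 0 0 0;0 0 0 0.8 0 0 0;0 0.06 0 0.8 0 0 0;0 0.11 0 0.8 0 0 0;0 0.15 0 0.8 0 0 0;0 0.19 0 0.8 0 0 0;0 0.22 0 0.8 0 0 0"}}

```text
time_s: 12.47
tool_pos: [0.6154, -0.063, 0.0296]
tcp_rot: [0.002, 0.707, 0.707, 0.0]
contact_force: [0.1, -3.9, 1.9]
opening: 0.0429
finger_force: 1.9
```

{"api": "arm_command", "payload": {"commands": "0 0.01 0 0 0 0 0;0 0.02 0 0 0 0 0;0 0.03 0 0 0 0 0"}}

```text
time_s: 12.72
tool_pos: [0.6151, -0.0612, 0.0292]
tcp_rot: [0.002, 0.708, 0.707, -0.0]
contact_force: [-0.6, -4.0, 2.7]
opening: 0.0427
finger_force: 2.0
```

{"api": "arm_command", "payload": {"commands": "0 0.01 0 0 0 0 0;0 0.02 0 0 0 0 0;0 0.02 0 0 0 0 0"}}

```text
time_s: 12.97
tool_pos: [0.6148, -0.0569, 0.0284]
tcp_rot: [0.0, 0.707, 0.707, 0.0]
contact_force: [0.5, -4.2, 2.2]
opening: 0.0428
finger_force: 1.8
```

{"api": "arm_command", "payload": {"commands": "0 0.01 0 0 0 0 0;0 0.02 0 0 0 0 0;0 0.02 0 0 0 0 0"}}

```text
time_s: 13.22
tool_pos: [0.6146, -0.0548, 0.0283]
tcp_rot: [-0.0, 0.707, 0.707, 0.0]
contact_force: [1.1, -4.2, 3.0]
opening: 0.0426
finger_force: 1.7
```

{"api": "arm_command", "payload": {"commands": "0 0.01 0 0 0 0 0;0 0.02 0 0 0 0 0;0 0.02 0 0 0 0 0"}}

```text
time_s: 13.47
tool_pos: [0.6146, -0.0546, 0.0283]
tcp_rot: [0.001, 0.707, 0.707, -0.001]
contact_force: [1.5, -5.1, 1.8]
opening: 0.0425
finger_force: 2.9
```

{"api": "arm_command", "payload": {"commands": "0 0.01 0 0 0 0 0;0 0.02 0 0 0 0 0;0 0.02 0 0 0 0 0"}}

```text
time_s: 13.72
tool_pos: [0.6146, -0.0545, 0.0283]
tcp_rot: [0.002, 0.707, 0.707, -0.002]
contact_force: [0.8, -8.0, 0.3]
opening: 0.0426
finger_force: 4.0
```

```bash
python3 - <<'E'
from h import *
c,P=plate("scene",(.015,.027))
cv2.imwrite("pics/s3.png",cv2.resize(c["pixels"][190:290,225:365],None,fx=5.7,fy=5.7,interpolation=cv2.INTER_CUBIC))
E
```

```text
scene 1226 ((613.9790649414062, 15.9229736328125), (95.62171936035156, 114.7926025390625), 0.08380842953920364) [[566.0999755859375, 73.19999694824219], [566.2999877929688, -41.5], [661.9000244140625, -41.400001525878906], [661.7000122070312, 73.4000015258789]]
```

View pics/s3.png

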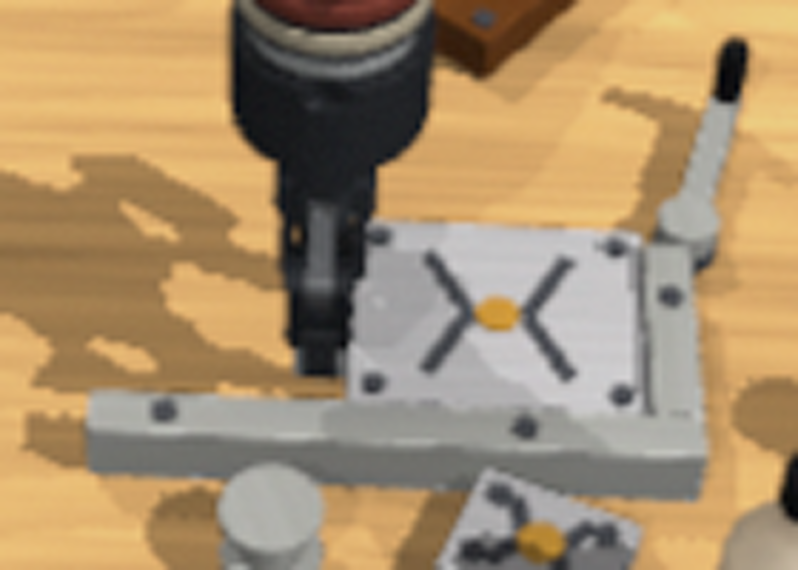

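Plate sits against both bars (side stop at column 645, fence at row 405 of the crop). I'll confirm with another push against the fence.

{"api": "arm_command", "payload": {"commands": "0 -0.15 0 0 0 0 0;0 -0.2 0 -0.3 0 0 0;0 -0.2 0 -0.6 0 0 0;0 -0.2 0 -0.8 0 0 0"}}

```text
time_s: 14.1
tool_pos: [0.6143, -0.0689, 0.1093]
tcp_rot: [-0.002, 0.707, 0.708, 0.001]
contact_force: [0.2, 0.8, 0.5]
opening: 0.0429
finger_force: 0.0
```

{"api": "arm_command", "payload": {"commands": "0.4 0.2 -0.2 0 0 0 0.18;0.4 0.4 -0.4 0 0 0 0.18;0.4 0.6 -0.6 0 0 0 0.18;0.4 0.8 -0.77 0 0 0 0.18;0.4 0.89 -0.77 0 0 0 0.18;0.4 0.89 -0.77 0 0 0 0.18;0.4 0.89 -0.77 0 0 0 0.18;0.4 0.89 -0.77 0 0 0 0.18;0.4 0.89 -0.77 0 0 0 0.18;0.4 0.89 -0.77 0 0 0 0.18"}}

```text
time_s: 14.93
tool_pos: [0.5362, 0.0212, 0.1069]
tcp_rot: [-0.002, 0.976, 0.219, -0.002]
contact_force: [-0.0, 0.3, 0.2]
opening: 0.0596
finger_force: 0.0
```

{"api": "arm_command", "payload": {"commands": "0.4 0 0 0 0 0 0.07;0.4 0 0 0 0 0 0.07;0.4 0 0 0 0 0 0.07;0.4 0 0 0 0 0 0.07;0.4 0 0 0 0 0 0.07;0.4 0 0 0 0 0 0.07"}}

```text
time_s: 15.43
tool_pos: [0.5369, 0.0193, 0.1075]
tcp_rot: [-0.001, 1.0, 0.003, -0.001]
contact_force: [0.4, -0.0, 0.5]
opening: 0.0595
finger_force: 0.0
```

{"api": "arm_command", "payload": {"commands": "0.4 0 0 0.25 0 0 0;0.4 0 0 0.5 0 0 0;0.4 0 0 0.7 0 0 0;0.4 0 0 0.8 0 0 0;0.4 0 0 0.8 0 0 0;0.4 0.04 0 0.8 0 0 0;0.4 0.08 0 0.8 0 0 0;0.4 0.12 0 0.8 0 0 0;0.4 0.15 0 0.8 0 0 0;0.4 0.17 0 0.8 0 0 0"}}

```text
time_s: 16.27
tool_pos: [0.5556, 0.0179, 0.0291]
tcp_rot: [0.0, 1.0, 0.001, 0.001]
contact_force: [-4.3, -0.2, 2.9]
opening: 0.0598
finger_force: 2.0
```

{"api": "arm_command", "payload": {"commands": "0.4 0.01 0 0 0 0 0;0.4 0.02 0 0 0 0 0;0.4 0.02 0 0 0 0 0"}}

```text
time_s: 16.52
tool_pos: [0.5556, 0.0179, 0.0283]
tcp_rot: [-0.0, 1.0, 0.0, -0.001]
contact_force: [-2.8, -0.3, 2.6]
opening: 0.0597
finger_force: 1.2
```

{"api": "arm_command", "payload": {"commands": "0.4 0.01 0 0 0 0 0;0.4 0.02 0 0 0 0 0;0.4 0.03 0 0 0 0 0"}}

```text
time_s: 16.77
tool_pos: [0.5563, 0.0179, 0.028]
tcp_rot: [-0.001, 1.0, -0.0, -0.003]
contact_force: [-9.1, 0.2, 7.2]
opening: 0.06
finger_force: 4.5
```

{"api": "arm_command", "payload": {"commands": "0.4 0.01 0 0 0 0 0;0.4 0.02 0 0 0 0 0;0.4 0.02 0 0 0 0 0"}}

```text
time_s: 17.02
tool_pos: [0.5564, 0.0179, 0.0278]
tcp_rot: [-0.001, 1.0, -0.0, -0.005]
contact_force: [-11.1, 0.4, 7.9]
opening: 0.06
finger_force: 5.3
```

{"api": "arm_command", "payload": {"commands": "0.4 -0.15 0 0 0 0 0;0.4 -0.2 0 -0.3 0 0 0;-1 -0.2 0 -0.6 0 0 0;-1 -0.4 -0.1 -0.8 0 0 0;-1 -0.6 -0.4 -0.8 0 0 0;-1 -0.8 -0.6 -0.8 0 0 0;-1 -0.8 -0.6 -0.8 0 0 0"}}

```text
time_s: 17.6
tool_pos: [0.4781, 0.0834, 0.1077]
tcp_rot: [-0.003, 1.0, 0.003, -0.002]
contact_force: [-1.1, 0.9, -1.0]
opening: 0.0006
finger_force: 0.0
```

{"api": "arm_command", "payload": {"commands": "-1 0 -0.3 0 0 0 0;-1 0 -0.67 0 0 0 0;-1 0 -0.67 0 0 0 0;-1 0 -0.67 0.3 0 0 0;-1 0 -0.67 0.3 0 0 0"}}

```text
time_s: 18.02
tool_pos: [0.4803, 0.1461, 0.0754]
tcp_rot: [0.0, 1.0, 0.001, -0.002]
contact_force: [-1.4, 0.3, -0.9]
opening: 0.0004
finger_force: 0.0
```

```bash
python3 - <<'E'
from h import *
plate("scene",(.015,.027));plate("top");o=env.observe();print(o["tool_pos"],o["tcp_rot"],o["contact_force"],o["opening"])
c=env.read_camera("wrist"); cv2.imwrite("pics/wrist4.png",c["pixels"])
E
```

```text
scene 1283 ((613.8959350585938, 15.341571807861328), (96.00997924804688, 116.0472183227539), 0.030365310609340668) [[565.9000244140625, 73.30000305175781], [565.9000244140625, -42.70000076293945], [661.9000244140625, -42.70000076293945], [661.9000244140625, 73.4000015258789]]
top 1192 ((614.1952514648438, 13.675899505615234), (95.52197265625, 118.13361358642578), 0.045580677688121796) [[566.4000244140625, 72.69999694824219], [566.5, -45.400001525878906], [662.0, -45.400001525878906], [661.9000244140625, 72.80000305175781]]
[0.48158533 0.14436528 0.07801665] [ 5.06547894e-04  9.99999735e-01 -2.75848572e-04 -4.44571087e-04] [0.39789673 0.67520302 0.78400117] 0.00041674198245273195
```

View pics/wrist4.png

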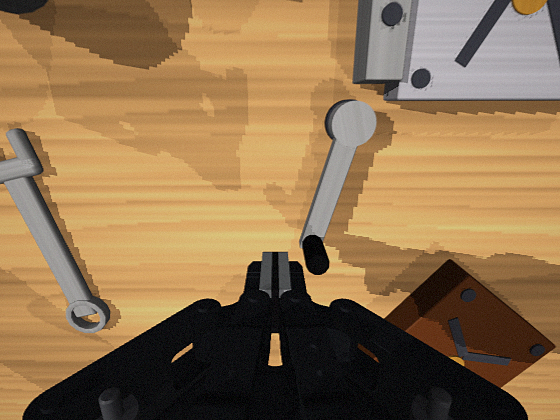

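The wrist view shows the shut fingertips at (275,265), with the peg at (315,255) just to their right. That is the +y side I want, so I'll descend.

{"api": "arm_command", "payload": {"commands": "-1 0 0 0.15 0 0 0;-1 0 0 0.3 0 0 0;-1 0 0 0.34 0 0 0;-1 0 0 0.34 0 0 0"}}

```text
time_s: 18.5
tool_pos: [0.4817, 0.1443, 0.0444]
tcp_rot: [0.0, 1.0, -0.001, -0.0]
contact_force: [-0.4, -1.1, 0.2]
opening: 0.0
finger_force: 0.0
```

```bash
python3 - <<'E'
from h import *
o=env.observe();p=o["tool_pos"];print(p,o["contact_force"])
piv=np.array([552.5,96]);cur=np.array([480.,144.5]);h=270.
for th in (180,198,216,234,252,264,270):
    a=np.radians(th);f=piv+80*np.array([np.cos(a),np.sin(a)])-18*np.array([-np.sin(a),np.cos(a)])
    d=f-cur;yh=np.radians(h);ty=np.array([np.cos(yh),np.sin(yh)]);tx=np.array([-ty[1],ty[0]])  # z down: x = y cross z
    nh=th+90
    print(th,f.round(1),"x %.3f y %.3f turn %.4f"%(d@tx/100,d@ty/100,-(nh-h)/360));cur=f;h=nh
E
```

```text
[0.48165862 0.14429464 0.04441597] [-0.38101556 -1.07716334  0.18200156]
180 [472.5 114. ] x -0.075 y 0.305 turn -0.0000
198 [470.9  88.4] x -0.016 y 0.256 turn -0.0500
216 [477.2  63.5] x -0.016 y 0.256 turn -0.0500
234 [490.9  41.9] x -0.016 y 0.256 turn -0.0500
252 [510.7  25.5] x -0.016 y 0.256 turn -0.0500
264 [526.2  18.3] x -0.020 y 0.170 turn -0.0333
270 [534.5  16. ] x -0.014 y 0.085 turn -0.0167
```

{"api": "arm_command", "payload": {"commands": "-1 -0.03 0.06 0 0 0 0;-1 -0.05 0.12 0 0 0 0;-1 -0.07 0.18 0 0 0 0;-1 -0.08 0.24 0 0 0 0;-1 -0.08 0.3 0 0 0 0"}}

```text
time_s: 18.92
tool_pos: [0.4733, 0.1142, 0.0448]
tcp_rot: [-0.0, 1.0, -0.0, 0.0]
contact_force: [0.4, 0.8, 0.6]
opening: 0.0003
finger_force: 0.6
```

{"api": "arm_command", "payload": {"commands": "-1 -0.01 0.06 0 0 0 -0.013;-1 -0.02 0.13 0 0 0 -0.025;-1 -0.02 0.19 0 0 0 -0.038;-1 -0.02 0.26 0 0 0 -0.05"}}

```text
time_s: 19.25
tool_pos: [0.4714, 0.0884, 0.0445]
tcp_rot: [-0.0, 0.987, 0.158, 0.0]
contact_force: [-0.2, 1.1, 0.8]
opening: 0.0003
finger_force: 0.6
```

```bash
cat > peg.py <<'E'
from h import *
o=env.observe();print(o["time_s"],o["tool_pos"],o["contact_force"])
for n in ("top","scene"):
    P=cloud(env.read_camera(n)).reshape(-1,3)*1000
    d=np.hypot(P[:,0]-552.5,P[:,1]-96);m=(P[:,2]>13)&(P[:,2]<26)&(d>20)&(d<62)&(P[:,0]<562)&(P[:,1]>10)
    q=P[m]-[552.5,96,0];print(n,m.sum(),np.degrees(np.median(np.arctan2(q[:,1],q[:,0])))%360 if m.sum() else 0)
E
python3 peg.py
```

```text
19.25 [0.47143858 0.08837743 0.04448731] [-0.17610547  1.09438284  0.83023255]
top 3 216.2001851529682
scene 79 202.3745671808243
```

The latch is following the fingers.

{"api": "arm_command", "payload": {"commands": "-1 0.01 0.06 0 0 0 -0.013;-1 0.01 0.13 0 0 0 -0.025;-1 0 0.19 0 0 0 -0.038;-1 -0.02 0.26 0 0 0 -0.05"}}

```text
time_s: 19.68
tool_pos: [0.4775, 0.064, 0.0442]
tcp_rot: [-0.0, 0.951, 0.31, -0.0]
contact_force: [-0.8, 1.9, -0.1]
opening: -0.0001
finger_force: 0.5
```

{"api": "arm_command", "payload": {"commands": "-1 0.01 0.06 0 0 0 -0.013;-1 0.01 0.13 0 0 0 -0.025;-1 0 0.19 0 0 0 -0.038;-1 -0.02 0.26 0 0 0 -0.05"}}

```text
time_s: 20.02
tool_pos: [0.4908, 0.0417, 0.0441]
tcp_rot: [-0.001, 0.89, 0.455, -0.001]
contact_force: [-0.6, 1.0, -0.6]
opening: -0.0002
finger_force: 0.5
```

{"api": "arm_command", "payload": {"commands": "-1 0.01 0.06 0 0 0 -0.013;-1 0.01 0.13 0 0 0 -0.025;-1 0 0.19 0 0 0 -0.038;-1 -0.02 0.26 0 0 0 -0.05"}}

```text
time_s: 20.35
tool_pos: [0.5103, 0.0248, 0.044]
tcp_rot: [-0.001, 0.808, 0.589, -0.001]
contact_force: [-0.6, 1.1, -0.2]
opening: 0.0001
finger_force: 0.5
```

{"api": "arm_command", "payload": {"commands": "-1 0 0.04 0 0 0 -0.008;-1 0 0.08 0 0 0 -0.016;-1 -0.01 0.12 0 0 0 -0.025;-1 -0.02 0.17 0 0 0 -0.033;-1 -0.02 0.17 0 0 0 -0.033"}}

```text
time_s: 20.77
tool_pos: [0.5269, 0.0164, 0.0442]
tcp_rot: [0.0, 0.744, 0.668, -0.0]
contact_force: [-0.2, 0.3, -0.9]
opening: -0.0001
finger_force: 0.0
```

```bash
python3 peg.py
```

```text
20.7667 [0.52685981 0.01643002 0.04419295] [-0.1914618   0.31286758 -0.93866824]
top 0 0
scene 95 270.2294618410914
```

{"api": "arm_command", "payload": {"commands": "-1 -0.01 0.03 0 0 0 -0.008;-1 -0.01 0.06 0 0 0 -0.017;-1 -0.01 0.08 0 0 0 -0.017;-1 -0.01 0.08 0 0 0 -0.017"}}

```text
time_s: 21.2
tool_pos: [0.5337, 0.0153, 0.0441]
tcp_rot: [-0.001, 0.708, 0.706, -0.001]
contact_force: [-1.9, -0.7, 0.6]
opening: 0.0002
finger_force: 0.8
```

{"api": "arm_command", "payload": {"commands": "-1 0 0.01 0 0 0 0;-1 0 0.02 0 0 0 0;-1 0 0.02 0 0 0 0"}}

```text
time_s: 21.45
tool_pos: [0.5339, 0.0153, 0.044]
tcp_rot: [-0.002, 0.708, 0.707, -0.002]
contact_force: [-6.0, -0.5, 3.4]
opening: -0.0004
finger_force: 2.8
```

```bash
python3 peg.py
```

```text
21.45 [0.53394604 0.01527904 0.04401774] [-5.99222058 -0.51235733  3.35785033]
top 0 0
scene 79 273.80496612190103
```

{"api": "arm_command", "payload": {"commands": "-1 0 0.01 0 0 0 0;-1 0 0.02 0 0 0 0;-1 0 0.02 0 0 0 0"}}

```text
time_s: 21.8
tool_pos: [0.5341, 0.0153, 0.044]
tcp_rot: [-0.004, 0.708, 0.707, -0.003]
contact_force: [-8.2, -1.0, 5.7]
opening: -0.0004
finger_force: 4.3
```

{"api": "arm_command", "payload": {"commands": "-1 0 -0.1 0 0 0 0;-1 0 -0.25 0 0 0 0;-1 0 -0.35 0 0 0 0;-1 0 -0.35 -0.3 0 0 0;-1 0 -0.35 -0.7 0 0 0;-1 0 -0.35 -1 0 0 0;-1 0 -0.35 -1 0 0 0"}}

```text
time_s: 22.38
tool_pos: [0.5083, 0.015, 0.15]
tcp_rot: [0.005, 0.707, 0.707, 0.005]
contact_force: [0.0, 0.0, 0.9]
opening: 0.0001
finger_force: 0.0
```

{"api": "arm_command", "payload": {"commands": "-1 -0.8 0 -0.4 0 0 0;-1 -1 0 -0.8 0 0 0;-1 -1 0 -1 0 0 0;-1 -1 0 -1 0 0 0;-1 -1 0 -1 0 0 0"}}

```text
time_s: 22.8
tool_pos: [0.5064, -0.0895, 0.2491]
tcp_rot: [0.006, 0.71, 0.705, 0.003]
contact_force: [0.3, 0.1, -0.3]
opening: -0.0001
finger_force: 0.0
```

```bash
python3 peg.py; python3 - <<'E'
from h import *
c,P=plate("scene",(.015,.027));plate("top")
cv2.imwrite("pics/s5.png",c["pixels"])
c=env.read_camera("top");a=c["pixels"];b=dict(np.load("c_top.npz"))["pixels"]
cv2.imwrite("pics/t5.png",np.hstack([x[165:265,200:340].repeat(5,0).repeat(5,1)[:, :700] for x in (a,)]))
E
```

```text
22.8 [ 0.5063505  -0.0895282   0.24908638] [ 0.31803856  0.08413679 -0.27190087]
top 92 270.60702293001253
scene 79 274.2861171716163
scene 1307 ((604.9793701171875, 15.464492797851562), (113.8157958984375, 115.99011993408203), 0.07836021482944489) [[548.0, 73.4000015258789], [548.2000122070312, -42.599998474121094], [662.0, -42.5], [661.7999877929688, 73.5]]
top 664 ((614.267333984375, 31.668712615966797), (81.77132415771484, 95.38523864746094), 89.89851379394531) [[566.5, -9.100000381469727], [661.9000244140625, -9.300000190734863], [662.0, 72.5], [566.5999755859375, 72.5999984741211]]
```

View pics/t5.png

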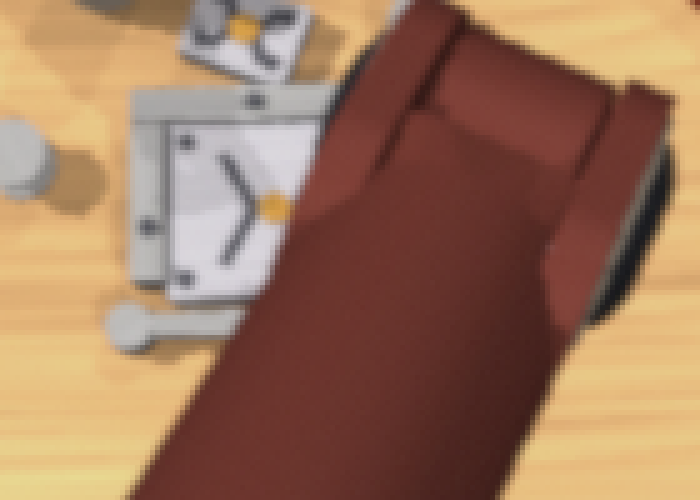

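View pics/s5.png

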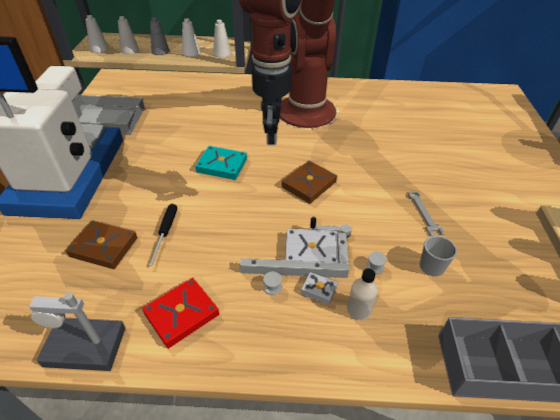

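The plate is seated in the corner, with the pivot end of the arm square across its near side in the top view and the black peg at (313,224) in the scene view. The bystanders look as they were and the robot is clear.

```bash
python3 -c "
from bench import env
print(env.finish_job())"
```

```text
the job is handed in; nothing more can be done
None
```

The job is handed in: the plate was pushed flush against both bars, the latch was then swung round to its limit across the plate's near side, the other items looked unmoved, and the robot finished clear at about 23 s.

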